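# Clamp the sharpening stone in its holder

### The arm

A 6-joint arm with a two-finger parallel gripper is mounted at the origin on a cart in front of the work surface, level with it; the furniture and walls round the work are solid. World frame = base frame: x ahead of the robot, y to its left, z up, the work surface at z = 0. Lengths are in m, angles in rad, forces in N, time in s.
With the tool pointing down it reaches from about 0.35 to 1 m from the base axis. Payload 7.1 kg.
Tool frame: the origin (TCP) lies between the finger pads; the fingertips stand 22 mm ahead of it and the grasp point (between the pads) lies 3 mm ahead of it; x points along the fingers, y is the direction in which the jaws open and shut, and the axes are right-handed (so a half turn about x gives the same grasp; the last joint's range is limited). The gripper opens to 85 mm and grips with 20 to 120 N. Pads are 22 mm wide; open, the fingers measure 114 mm over their backs; the gripper's body (76 mm by 85 mm) begins 54 mm behind the grasp point. The pads swing forward as they close: fully open they stand 13 mm farther back than shut.
Start: joints at [1.203, 0.423, 1.63, -0, 1.089, -0.019], TCP at [0.214, 0.587, 0.253] pointing down, gripper open.
Joint ranges: [-3, 3], [-0.9, 2.11], [0.09, 2.58], [-1.31, 4.45], [0.11, 2.69], [-2.54, 2.54]. Speed limits (rad/s): [2.39, 2.39, 3.01, 3.14, 3.14, 3.14].

### API

Orientations are given as a rotation vector (axis times angle).
In Python, from rig import manip gives the robot as it stands. The module is installed in compiled form; this text tells all that it offers. Calls block until the motion is done:
- manip.move_to(position, orientation): joint-space move of the TCP to a pose.
- manip.servo_line(position, orientation=None, rate=0.15): straight line of the TCP; orientation=None keeps the orientation; rate is the mean speed in m/s.
- manip.set_joints(angles): joint-space move.
- manip.command_gripper(opening, f_grip=None): finger opening in m; f_grip is the grip in N (None keeps the last); returns when the fingers have stopped.
- manip.hold(seconds).
- manip.solve_ik(position, orientation): joint angles nearest the present ones, or None.
- manip.camera(name): name is "scene" or "top" or "wrist"; returns a dict with "image" (420x560x3 uint8, red, green, blue), "fx", "fy", "cx", "cy" (pixels), "k1" (the pictures are not rectified: a ray, as slopes to the right and down, at radius r is drawn at 1 + k1 r^2 times it, then the intrinsics apply), "cam_to_world" (4x4, takes a point from camera to world coordinates); the wrist camera has in their place "mount" (4x4, takes a point from camera to tool coordinates, whose origin is the TCP and whose axes are the tool frame's). Camera axes: x right, y down, z forward; pixel columns grow to the right and rows downward; lengths in m; the calibration is good to about 2 mm. A picture is of the moment at which its call begins: read the wrist's pose just before it. There is no depth.
A pose or a line that the arm cannot do raises manip.IKError and nothing moves.
- manip.sign_off(): hands the job in, once; it reports no verdict.
Readings, each from a call of its own:
- manip.get_time(): time.
- manip.get_joint_positions(): joint angles.
- manip.get_joint_vel(): joint speeds.
- manip.get_tau(): joint torques, N m.
- manip.get_position(): TCP position.
- manip.get_ee_rot(): TCP orientation.
- manip.get_contact_force(): force on the tool from outside, world axes, zero at the start.
- manip.get_torque(): the same for the moment, N m.
- manip.get_width(): finger opening in m.
Only numpy, scipy, OpenCV 4.12 (cv2) and the standard library are available. Lean on these libraries where they do the work, as an engineer would, in place of code of your own. Each camera call takes 0.05 s, during which the arm holds its last target. There are 200 camera calls.

### The job

The sharpening stone lies loose in its wooden holder because the sliding jaw is locked too far back. Slacken the clamp knob on the jaw, push the jaw up so that it shoves the stone right against the end stop, and keep the jaw firmly pressed on the stone while you tighten the knob hard, so that the stone stays squeezed and the jaw is locked. Do not ram the stone or crush the jaw's rubber, do not force the jaw along while it is clamped, and leave everything else where it is.

Things in the scene. Friction and masses are not known exactly. Their poses are not given: they have to be found in the camera images.
- stone_holder: The holder: a light wooden board 110 x 340 x 22 mm (x, y, z), fixed; origin at the centre of its underside, own +y along its length to the end stop. The stop is a steel block 84 mm wide, 18 mm high above the board; its rubber face lies 136 to 156 mm along +y from the origin (set by hand: the exact place is not known). The sliding jaw runs along y at the other end.
- jaw_ref (a point): Point on the sliding jaw, on the board's top in its middle line; axes as the holder's. Aluminium deck 58 mm wide from 46 mm behind (-y) this point, 14 mm high; steel head 84 mm wide, 21 mm high, with a rubber pad whose face is 50 mm ahead (+y). The rubber gives 1 mm for 8 N, at most 6 mm. Slack, the jaw slides with about 3 N; it can travel 75 mm.
- jaw_tail (a point): Middle of the back of the jaw's turned-up tail plate (58 mm wide, from the board to 24 mm above it), where it can be pushed towards +y; it is the rear end of the jaw.
- clamp_knob: Black T-shaped knob on the jaw. Bar 66 x 14 x 20 mm along its own x, 50 to 70 mm above the worktop. Origin on the vertical turning axis, 36 mm above the worktop, 10 mm behind jaw_ref. Clockwise from above tightens: 0.12 Nm slack, 0.2 Nm tight; 2.6 rad from slack stop to tight stop, bites 1.4 rad before the tight stop, starts 0.2 to 0.5 rad before it. Hard tight: at or near the stop.
- clamp_shoe: Steel shoe under the jaw's deck, hidden; the knob's screw presses it onto the guide rail (54 N for each rad of knob turn past the bite) and so locks the jaw.
- guide_rail: Steel rail let flush into the board along the holder's y axis, on which the clamp shoe bears; origin on the board's top.
- jaw_pad: Rubber pad on the front of the sliding jaw, 80 mm wide, 17 mm high, 5 mm thick; origin on the board's top in the middle of its thickness; its face is 2.5 mm ahead (+y). Well clamped, it is squeezed back by 1 to 4 mm (8 to 32 N); at 6 mm (48 N) it is crushed.
- sliding_jaw (a joint): Travel of the sliding jaw along the holder's +y, in m; 0 is farthest from the end stop (jaw_ref then lies 120 mm along -y from the holder's origin).
- sharpening_stone: Grey two-layer sharpening stone 62 x 170 x 28 mm (x, y, z), about 0.6 kg, loose on the board between the jaw and the end stop; origin at the centre of its underside, 22 mm above the worktop.
- small_bowl: White bowl 115 mm wide, 51 mm high, standing beside the holder (bystander; origin under its centre).
- teaspoon: Steel teaspoon 132 x 28 x 11 mm lying in front of the holder (bystander).
- tomato_tin: Food tin 57 mm wide, 72 mm high, behind at the right (bystander).
- orange_beaker: Orange plastic beaker 74 mm wide, 105 mm high, left of the holder (bystander).
- white_mug: White mug 78 x 116 x 101 mm behind the holder (bystander).
- fork: Fork 196 x 27 x 15 mm lying behind the holder (bystander).

How it is judged:
By the outcome, as a careful person would: the job done as asked, in the order asked, and still so for the second after the job is handed in, with the robot touching nothing.
It also fails if it takes over 48 s, if anything falls off the work surface, if the arm or the gripper's body presses on something with over 40 N, if the wrist force passes 120 N, or if a joint passes its speed limit or range.

## Working session

There is one attempt and no reset: what is moved stays moved. The work goes in short steps, each a Python script; the robot and the scene stay as the last script left them, time stands still between calls to the robot, and variables do not carry over. Pictures are saved under pics/ and viewed, about 8 in all and at most 12, crops included, and the job is handed in when it is done.

```bash
mkdir -p pics; python3 - <<'E'
from rig import manip
import cv2,numpy as np,pickle
d={}
for n in("top","scene"):
    c=manip.camera(n);d[n]=c
    cv2.imwrite(f"pics/{n}0.png",c["image"][:,:,::-1])
    print(n,c["fx"],c["cx"],c["cy"],c["k1"],np.round(c["cam_to_world"],3).tolist())
pickle.dump(d,open("c0.pkl","wb"))
print(manip.get_time(),manip.get_ee_rot())
E
```

```text
top 489.85342657207747 293.17862157979306 209.5302136450516 -0.14780324203599546 [[-0.001, -0.992, 0.127, 0.432], [-1.0, 0.001, -0.003, 0.129], [0.003, -0.127, -0.992, 1.286], [0.0, 0.0, 0.0, 1.0]]
scene 387.6904605475355 274.6427078835099 207.0831477339957 0.02165457059453073 [[0.63, -0.531, 0.566, 0.094], [-0.777, -0.431, 0.459, -0.267], [0.0, -0.729, -0.684, 0.635], [0.0, 0.0, 0.0, 1.0]]
0.1 [ 0.27258861  1.5536504  -0.27479476]
```

View pics/top0.png

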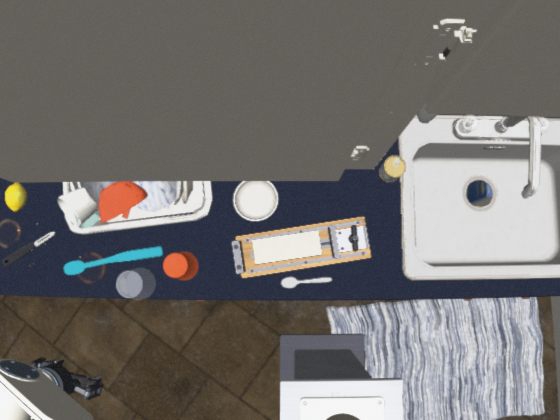

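View pics/scene0.png

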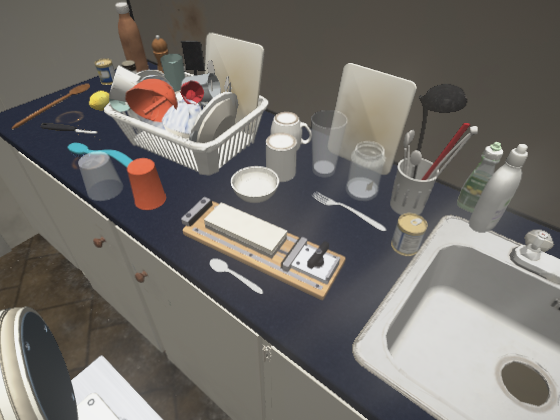

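The top view shows the holder at (302,247), with the end stop at the left (238,257) and the knob at the right (354,238). The scene view confirms this. The spoon lies in front, the bowl behind, and the jaw and knob are clear from above.

```bash
cat > h.py <<'E'
import numpy as np,cv2
from scipy.spatial.transform import Rotation as Ro
def rv(t): # tool down, jaws opening along world angle t
    c,s=np.cos(t),np.sin(t)
    return Ro.from_matrix(np.array([[0,0,-1],[c,s,0],[s,-c,0]]).T).as_rotvec()
def cast(c,uv,z,T=None):
    T=np.array(c["cam_to_world"]) if T is None else T
    d=(np.atleast_2d(uv).astype(float)-[c["cx"],c["cy"]])/[c["fx"],c["fy"]]
    u=d.copy()
    for _ in range(20): u=d/(1+c["k1"]*(u**2).sum(1,keepdims=True))
    r=np.c_[u,np.ones(len(u))]@T[:3,:3].T
    return T[:3,3]+r*((z-T[2,3])/r[:,2:3])
def wristT(c,p,r):
    T=np.eye(4);T[:3,:3]=Ro.from_rotvec(r).as_matrix();T[:3,3]=p
    return T@np.array(c["mount"])
E
python3 - <<'E'
from h import *;import pickle
from rig import manip
c=pickle.load(open("c0.pkl","rb"))["top"];im=c["image"]
hsv=cv2.cvtColor(im,cv2.COLOR_RGB2HSV)
m=cv2.inRange(hsv,(8,90,100),(25,255,255));m[:,:225]=0;m[:,385:]=0;m[:205]=0
pts=np.argwhere(m)[:,::-1].astype(np.float32)
r=cv2.minAreaRect(pts);b=cv2.boxPoints(r);W=cast(c,b,.022)
print(b.round(1).tolist(),W.round(4).tolist(),W.mean(0))
k=cast(c,[354,238],.07)[0];print(k, cast(c,[345,180],.6))
a=0.13
for t in np.arange(-3,3.2,.4):
    q=manip.solve_ik([k[0],k[1],.24],rv(t)); print(round(t,2),None if q is None else np.round(q,2).tolist())
cr=cv2.resize(im[205:285,225:380],None,fx=5,fy=5,interpolation=cv2.INTER_CUBIC)
cv2.imwrite("pics/topcrop.png",cr[:,:,::-1])
E
```

```text
[[234.6999969482422, 236.1999969482422], [364.3999938964844, 215.60000610351562], [371.0, 257.3999938964844], [241.3000030517578, 278.0]] [[0.5239, 0.2765, 0.022], [0.5771, -0.0607, 0.022], [0.4683, -0.076, 0.022], [0.4162, 0.2584, 0.022]] [0.49636971 0.099538   0.022     ]
[ 0.51540041 -0.02642023  0.07      ] [[0.56182388 0.05262607 0.6       ]]
-3.0 None
-2.6 [-0.07, 0.28, 1.88, -0.0, 0.98, 2.53]
-2.2 [-0.07, 0.28, 1.88, 0.0, 0.98, 2.13]
-1.8 [-0.07, 0.28, 1.88, 0.0, 0.98, 1.73]
-1.4 [-0.07, 0.28, 1.88, -0.0, 0.98, 1.33]
-1.0 [-0.07, 0.28, 1.88, 0.0, 0.98, 0.93]
-0.6 [-0.07, 0.28, 1.88, -0.0, 0.98, 0.53]
-0.2 [-0.07, 0.28, 1.88, -0.0, 0.98, 0.13]
0.2 [-0.07, 0.28, 1.88, 0.0, 0.98, -0.27]
0.6 [-0.07, 0.28, 1.88, -0.0, 0.98, -0.67]
1.0 [-0.07, 0.28, 1.88, -0.0, 0.98, -1.07]
1.4 [-0.07, 0.28, 1.88, -0.0, 0.98, -1.47]
1.8 [-0.07, 0.28, 1.88, -0.0, 0.98, -1.87]
2.2 [-0.07, 0.28, 1.88, -0.0, 0.98, -2.27]
2.6 None
3.0 None
```

View pics/topcrop.png

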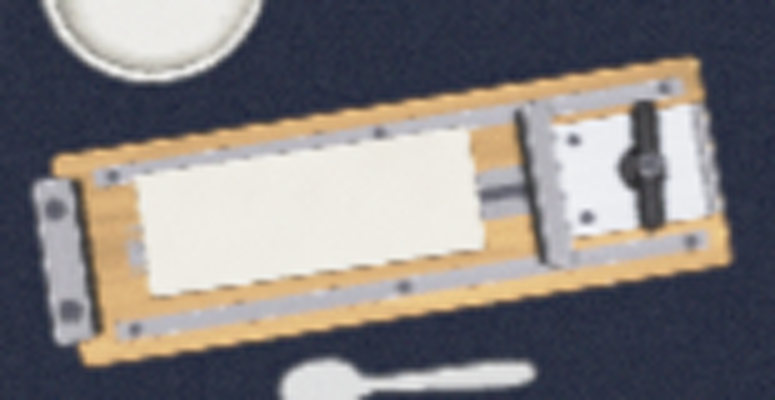

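The crop shows the T-bar lying almost across the holder, centre about (649,165) in the crop, with gaps on both sides of the stone. Next I'll go above the knob for a close look.

```bash
python3 - <<'E'
from h import *;import pickle
from rig import manip
manip.move_to([.47,-.03,.24],rv(-1.45))
p,r=manip.get_position(),manip.get_ee_rot();c=manip.camera("wrist")
pickle.dump((c,p,r),open("w1.pkl","wb"))
cv2.imwrite("pics/w1.png",c["image"][:,:,::-1]);print(p,manip.get_time(),np.round(c["mount"],3).tolist(),manip.get_contact_force())
T=wristT(c,p,r);print(T.round(3))
E
```

```text
[ 0.4702253  -0.02945553  0.24004449] 2.525 [[-0.001, -0.285, 0.959, -0.122], [1.0, -0.0, 0.0, -0.001], [0.0, 0.959, 0.285, -0.073], [0.0, 0.0, 0.0, 1.0]] [-0.72779223 -0.11326742  0.19022335]
[[ 0.122 -0.952 -0.282  0.543]
 [-0.993 -0.116 -0.035 -0.02 ]
 [ 0.     0.284 -0.959  0.362]
 [ 0.     0.     0.     1.   ]]
```

View pics/w1.png

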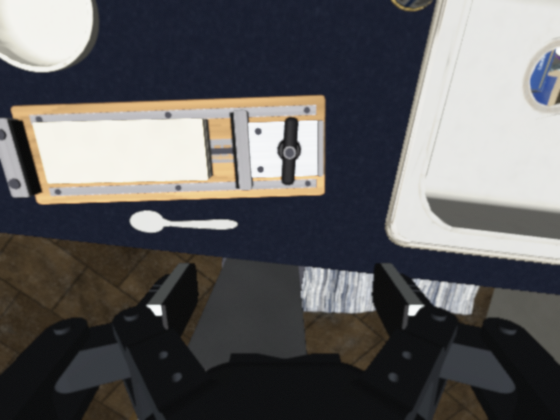

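The wrist view shows the knob hub at (289,152), with the bar from (291,118) to (288,184). The jaw head is at x≈242, the stone spans x 35–210, and the stop's rubber is at about x 28.

```bash
python3 - <<'E'
from h import *;import pickle
c,p,r=pickle.load(open("w1.pkl","rb"));im=c["image"];T=wristT(c,p,r)
g=im.max(2);m=np.zeros_like(g);m[112:190,272:308]=(g[112:190,272:308]<60)
n,l,s,_=cv2.connectedComponentsWithStats(m);i=1+s[1:,4].argmax();print(s[i])
pts=np.argwhere(l==i)[:,::-1]
W=cast(c,pts,.07,T)[:,:2]
R=cv2.minAreaRect((W*1000).astype(np.float32));print(R)
b=cv2.fitLine((W*1000).astype(np.float32),cv2.DIST_HUBER,0,.01,.01).ravel();print(b,np.arctan2(b[1],b[0]))
e=cast(c,[[291,118],[288,184]],.07,T);print(e.round(4),e.mean(0))
hsv=cv2.cvtColor(im,cv2.COLOR_RGB2HSV)
o=cv2.inRange(hsv,(8,80,100),(25,255,255));o[:90]=0;o[210:]=0;o[:,335:]=0
H=cast(c,np.argwhere(o)[:,::-1],.022,T)[:,:2]*1000
R=cv2.minAreaRect(H.astype(np.float32));print("holder",R)
# distances along holder y: pad face, stone ends, stop face
q=cast(c,[[208,150],[35,155]],.05,T);print("stone ends",q.round(4)); print("stop",cast(c,[[37,155]],.04,T),"tail",cast(c,[[325,150],[318,150]],.046,T))
E
```

```text
[279 118  20  32 332]
((535.0811157226562, -25.11907196044922), (28.25273895263672, 18.244426727294922), 3.6815831661224365)
[ 9.9860936e-01  5.2718915e-02  5.3690424e+02 -2.6181276e+01] 0.052743368
[[ 0.5491 -0.025   0.07  ]
 [ 0.4866 -0.03    0.07  ]] [ 0.51783732 -0.0275013   0.07      ]
holder ((497.82012939453125, 100.43279266357422), (110.46890258789062, 339.7994689941406), 8.948062896728516)
stone ends [[0.508  0.0556 0.05  ]
 [0.481  0.2325 0.05  ]]
stop [[0.47929734 0.23849743 0.04      ]] tail [[ 0.52237824 -0.06474922  0.046     ]
 [ 0.52149093 -0.05749024  0.046     ]]
```

```bash
python3 - <<'E'
from h import *
from rig import manip
k=np.array([.5178,-.0274]);t=-1.49
manip.command_gripper(.05)
manip.move_to([*k,.12],rv(t)); manip.servo_line([*k,.065],rate=.08)
print(manip.get_time(),manip.get_contact_force())
manip.command_gripper(0.0,90)
print(manip.get_time(),manip.get_width(),manip.get_contact_force(),manip.get_torque(),manip.get_position())
q=np.array(manip.get_joint_positions());print(q)
for a in (-.1,-.2,-.35):
    q2=q.copy();q2[5]+=a;manip.set_joints(q2)
    print(a,round(manip.get_time(),2),np.round(manip.get_contact_force(),1),np.round(manip.get_torque(),3),manip.get_joint_positions()[5])
p,r=manip.get_position(),manip.get_ee_rot();c=manip.camera("wrist")
cv2.imwrite("pics/w2.png",c["image"][:,:,::-1])
E
```

```text
4.3917 [-2.71882403 -0.07605666  4.45462834]
4.8 0.018396424177512007 [-1.67008832 -3.16047326  6.19683587] [-0.74453116  0.3067731  -0.05988215] [ 0.51795161 -0.02788583  0.06531897]
[-7.64026020e-02  5.70901424e-01  1.96086336e+00 -1.06513394e-03
  6.09504089e-01  1.41418300e+00]
-0.1 5.05 [-2.2 -0.5  3.5] [-0.134  0.184  0.139] 1.316460623171748
-0.2 5.3 [-1.1 -0.5  3.7] [-0.043  0.232  0.102] 1.2183297878217387
-0.35 5.57 [-1.6  0.6  4.3] [0.143 0.252 0.2  ] 1.0701405998945226
```

View pics/w2.png

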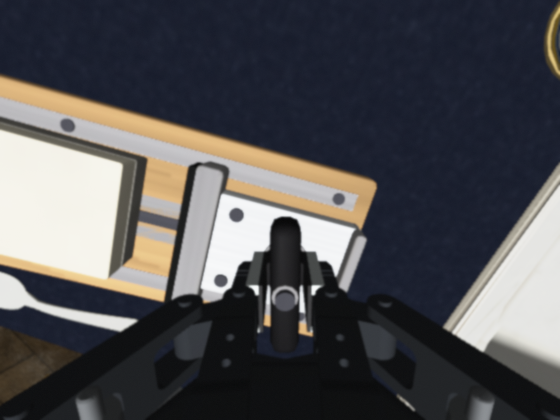

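The bar sits between the pads, at (285,290) in the picture, and turns with the gripper. I'll finish slackening the knob and then push.

```bash
python3 - <<'E'
from h import *
from rig import manip
q=np.array(manip.get_joint_positions());q0=1.414
for a in (-.7,-1.1,-1.5):
    q[5]=q0+a;manip.set_joints(q)
    print(a,round(manip.get_time(),2),np.round(manip.get_contact_force(),1),np.round(manip.get_torque(),3))
y=np.array([-np.sin(.156),np.cos(.156),0])
p0=np.array(manip.get_position());F0=np.array(manip.get_contact_force())@y;print(p0,F0)
s=0
log=[]
while s<.062:
    d=.002 if s<.028 else .001
    s+=d;manip.servo_line(p0+s*y,rate=.02 if s<.028 else .012)
    f=np.array(manip.get_contact_force())@y-F0
    log.append((round(s*1000),round((np.array(manip.get_position())-p0)@y*1000,1),round(f,1),round(manip.get_time(),2)))
    if f<-13: break
print(log[::2],log[-3:]);print(manip.get_contact_force(),manip.get_torque(),manip.get_width())
E
```

```text
-0.7 6.04 [-2.6  1.8  4.7] [0.403 0.268 0.121]
-1.1 6.51 [-2.9  4.9  4.3] [0.836 0.489 0.137]
-1.5 6.97 [-3.7  3.2  5. ] [0.402 0.618 0.126]
[ 0.51732083 -0.0278164   0.06524389] 3.694796618844272
[(2, np.float64(1.7), np.float64(-5.0), 7.23), (6, np.float64(6.1), np.float64(-5.8), 7.73), (10, np.float64(10.4), np.float64(-5.7), 8.23), (14, np.float64(14.4), np.float64(-5.3), 8.73), (18, np.float64(18.4), np.float64(-3.4), 9.23), (22, np.float64(22.5), np.float64(-4.0), 9.73), (26, np.float64(26.5), np.float64(-4.7), 10.23), (29, np.float64(29.0), np.float64(-7.8), 10.8), (31, np.float64(30.9), np.float64(-8.4), 11.3), (33, np.float64(32.8), np.float64(-8.6), 11.8), (35, np.float64(34.9), np.float64(-8.2), 12.3), (37, np.float64(36.8), np.float64(-8.8), 12.8), (39, np.float64(38.8), np.float64(-8.9), 13.3), (41, np.float64(40.9), np.float64(-9.2), 13.8), (43, np.float64(42.9), np.float64(-8.8), 14.3), (45, np.float64(44.9), np.float64(-9.2), 14.8), (47, np.float64(46.9), np.float64(-9.5), 15.3), (49, np.float64(48.9), np.float64(-8.4), 15.8), (51, np.float64(50.9), np.float64(-9.0), 16.3), (53, np.float64(52.9), np.float64(-8.4), 16.8), (55, np.float64(54.9), np.float64(-8.9), 17.3), (57, np.float64(56.8), np.float64(-10.4), 17.8), (59, np.float64(58.0), np.float64(-16.7), 18.3)] [(57, np.float64(56.8), np.float64(-10.4), 17.8), (58, np.float64(57.4), np.float64(-12.2), 18.05), (59, np.float64(58.0), np.float64(-16.7), 18.3)]
[ -1.25220226 -13.33914043   4.92222551] [-2.225797    0.22133449 -0.01827346] 0.01833151869954216
```

```bash
python3 - <<'E'
from h import *
from rig import manip
y=np.array([-np.sin(.156),np.cos(.156),0])
p0=np.array([0.51732083,-0.0278164,0.06524389]);s=.059;t=.01
F=lambda:np.array(manip.get_contact_force())@y
S=lambda:round((np.array(manip.get_position())-p0)@y*1000,2)
def pr():print(round(t,2),round(s*1000,1),S(),round(F(),1),np.round(manip.get_torque(),2),round(manip.get_joint_positions()[5],3),round(manip.get_time(),2))
while F()>-22 and s<.0655:
    s+=.0005;manip.servo_line(p0+s*y,rate=.008);pr()
print('tighten')
for i in range(6):
    t-=.1
    manip.set_joints(manip.solve_ik(p0+s*y,rv(t)));
    if F()>-20 and i<4: s+=.0005;manip.servo_line(p0+s*y,rate=.008)
    if F()<-27 and i<4: s-=.0005;manip.servo_line(p0+s*y,rate=.008)
    pr()
print(s,t)
E
```

```text
0.01 59.5 58.17 -14.4 [-2.54  0.29  0.04] 0.029 18.55
0.01 60.0 58.41 -16.6 [-2.97  0.18 -0.  ] 0.03 18.8
0.01 60.5 58.66 -18.3 [-3.24  0.1  -0.03] 0.031 19.05
0.01 61.0 58.92 -20.5 [-3.59  0.12 -0.  ] 0.032 19.3
0.01 61.5 59.2 -22.3 [-3.85  0.07  0.05] 0.033 19.55
tighten
-0.09 61.5 59.17 -23.0 [-3.86  0.03 -0.15] 0.133 19.8
-0.19 61.5 59.15 -21.7 [-3.95  0.02 -0.08] 0.233 20.05
-0.29 61.5 59.13 -22.9 [-3.92 -0.08 -0.13] 0.333 20.3
-0.39 61.5 59.12 -22.5 [-3.92 -0.14 -0.11] 0.433 20.55
-0.49 61.5 59.07 -23.3 [-3.98 -0.09 -0.05] 0.533 20.8
-0.59 61.5 59.06 -23.1 [-4.05 -0.12 -0.04] 0.633 21.05
0.0615 -0.59
```

```bash
python3 - <<'E'
from h import *
from rig import manip
y=np.array([-np.sin(.156),np.cos(.156),0])
p0=np.array([0.51732083,-0.0278164,0.06524389]);s=.0615;t=-.59
F=lambda:np.array(manip.get_contact_force())@y
S=lambda:round((np.array(manip.get_position())-p0)@y*1000,2)
def pr():print(round(t,2),S(),round(F(),1),np.round(manip.get_torque(),2),round(manip.get_joint_positions()[5]-q[5],3),manip.get_width(),round(manip.get_time(),2))
while t>-2.1:
    t-=.1 if t>-1.5 else .05
    q=manip.solve_ik(p0+s*y,rv(t));manip.set_joints(q);pr()
    if abs(manip.get_torque()[2])>.7:break
print(s,t)
E
```

```text
-0.69 58.99 -24.5 [-4.07 -0.16 -0.05] 0.001 0.01822783540251057 21.3
-0.79 58.93 -23.6 [-4.11 -0.18 -0.01] 0.001 0.01819098583488437 21.55
-0.89 58.91 -24.1 [-4.23 -0.21 -0.07] 0.001 0.018221449554146348 21.8
-0.99 58.86 -24.1 [-4.18 -0.13 -0.02] 0.001 0.018359970770524925 22.05
-1.09 58.81 -24.8 [-4.32 -0.16 -0.02] 0.001 0.018841432383234682 22.3
-1.19 58.74 -25.8 [-4.43 -0.28  0.02] 0.001 0.017902251608701753 22.55
-1.29 58.69 -25.1 [-4.54 -0.21 -0.  ] 0.001 0.018280300105069994 22.8
-1.39 58.62 -27.0 [-4.58 -0.25 -0.02] 0.001 0.01841069026947501 23.05
-1.49 58.55 -26.8 [-4.61 -0.19 -0.07] 0.001 0.018445673185137866 23.3
-1.59 58.5 -26.4 [-4.77 -0.22 -0.01] 0.001 0.018345437300317506 23.55
-1.64 58.47 -26.4 [-4.79 -0.24  0.09] 0.001 0.01854498173972355 23.8
-1.69 58.43 -27.2 [-4.84 -0.23  0.05] 0.001 0.01865071707962262 24.05
-1.74 58.39 -27.9 [-4.83 -0.22  0.12] 0.001 0.01844818281052698 24.3
-1.79 58.38 -27.7 [-4.86 -0.15  0.48] 0.0 0.018140316261909945 24.55
-1.84 58.32 -28.6 [-4.92 -0.21  0.84] -0.001 0.01832937137486783 24.8
0.0615 -1.8400000000000005
```

The stop was felt at t≈-1.76 with the torque rising to 0.84 Nm, so the knob is at the hard stop. I'll ease off the torque and push, let go, rise and look.

```bash
python3 - <<'E'
from h import *;import pickle
from rig import manip
y=np.array([-np.sin(.156),np.cos(.156),0])
p0=np.array([0.51732083,-0.0278164,0.06524389]);s=.0615;t=-1.78
F=lambda:np.array(manip.get_contact_force())@y
S=lambda:round((np.array(manip.get_position())-p0)@y*1000,2)
def pr():print(round(s*1000,1),S(),round(F(),1),np.round(manip.get_torque(),2),round(manip.get_time(),2))
manip.set_joints(manip.solve_ik(p0+s*y,rv(t)));pr()
while F()<-4 and s>.055:
    s-=.0005;manip.servo_line(p0+s*y,rate=.008);pr()
manip.command_gripper(.05);pr()
p=p0+s*y
manip.servo_line([p[0],p[1],.12],rate=.1)
manip.move_to([.47,.06,.24],rv(-1.45))
p,r=manip.get_position(),manip.get_ee_rot();c=manip.camera("wrist")
pickle.dump((c,p,r),open("w3.pkl","wb"))
cv2.imwrite("pics/w3.png",c["image"][:,:,::-1]);print(manip.get_time())
E
```

```text
61.5 58.36 -28.2 [-4.95 -0.24  0.21] 25.05
61.0 58.25 -25.3 [-4.33 -0.18  0.17] 25.3
60.5 58.14 -21.6 [-3.77 -0.12  0.17] 25.55
60.0 58.05 -19.2 [-3.2  -0.06  0.25] 25.8
59.5 57.95 -14.6 [-2.73 -0.09  0.14] 26.05
59.0 57.87 -12.8 [-2.21  0.06  0.24] 26.3
58.5 57.76 -9.1 [-1.62  0.03  0.22] 26.55
58.0 57.67 -5.9 [-1.17  0.04  0.21] 26.8
57.5 57.58 -2.6 [-0.57  0.01  0.18] 27.05
57.5 57.73 0.3 [0.04 0.02 0.  ] 27.46
28.7917
```

View pics/w3.png

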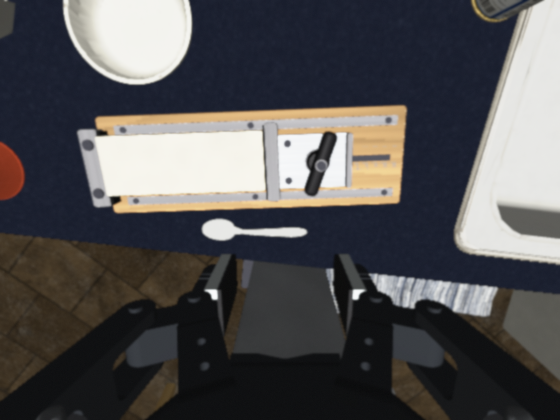

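The picture shows the stone tight between the stop (x≈97) and the jaw pad (x≈265). The bar, at (320,163), is turned further clockwise than at the start. The bowl and spoon look undisturbed and the gripper is clear.

```bash
python3 -c "
from rig import manip
print(manip.get_contact_force(),manip.get_time());manip.sign_off()"
```

```text
[-0.47480272  0.02908267 -1.03539122] 28.7917
the job is handed in; nothing more can be done
```

The stone is now squeezed against the end stop with the jaw locked, and I handed the job in at 28.8 s.

1. **Slackening:** I gripped the clamp knob from above and turned it 1.5 rad anticlockwise.
2. **Pushing:** I slid the jaw up by the knob at 20 mm/s, then slower in 1 mm and 0.5 mm steps. It met the stone after about 28 mm and the stop after about 57 mm. I pressed on to about 22 N, an estimated 2 to 2.5 mm of rubber squeeze.
3. **Tightening:** Still pressing at 22–28 N, I turned the knob clockwise until it hit its tight stop. That was about 0.27 rad past where it began, and the torque rose to about 0.8 Nm. I then eased off the push, opened the gripper and rose clear.

**Checks:**
- **Lock:** Taking the push off moved the gripper only about 0.8 mm for 26 N, about four times stiffer than when the jaw was pushing the rubber. That fits a locked jaw.
- **Picture:** The last wrist picture shows no gaps at either end of the stone, and the bowl and spoon look undisturbed. The mug and fork were not in that view.
- **Unclear point:** While I tightened, the gripper drifted back about 0.7 mm. I put this down to slight off-centre turning and give in the grip, but I did not measure the final squeeze directly.

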